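# Swing the pastry block over the scrap tray

## Task

Swing the heavy pastry block round on its pivot until it lies centred over the steel scrap tray, and leave it there at rest and untouched. It turns very freely and has soft springy bumpers along both sides: push it and slow it gently with the fingers against the outer faces of these, keep off the marble and the steel caps on top, do not bump it, let it race, or let it run against the stops at the ends of its swing, and leave the moka pot, the mug and the mill where they are.

Things in the scene. Friction and masses are not known exactly. Their poses are not given: they have to be found in the camera images.
- block (a joint): Swing angle of the pastry block about its vertical pivot (rad): 0 at one stop, 1.6 at the other. It grows anticlockwise seen from above, which carries the free end from the robot's left (+y) towards its right (-y). The bearing drags only about 0.010 N m s/rad plus 0.0015 N m dry, so left alone the block coasts for many seconds. 0.7 rad/s or more is racing.
- block_mid (a point): Centre of the wooden block, 400 mm long, 120 wide, 90 thick (underside 35, top 125 mm above the worktop), with its bumpers 200 wide: too big to grasp. The point is 150 mm from the pivot axis towards the free end, 80 mm up. All that turns weighs nominally 6.3 kg (1.2 less to 1.8 more), inertia about the pivot nominally 0.237 kg m2.
- block_end (a point): Centre of the block's free end face, 350 mm from the pivot axis along the block's centre line, 80 mm above the worktop. (The near end is 50 mm on the other side of the axis.)
- tray: Fixed shallow steel scrap tray, 220 mm along its x, 260 mm across, 22 mm high, walls 4 mm; the block passes 13 mm above its rim. This body's origin is on the pivot axis at worktop height; its x axis runs from there through the tray's centre, 290 mm out (tray from 180 to 400 mm). The block is centred when its centre line lies along this x axis.
- pivot: Fixed steel pivot foot, 130 mm across, under the block. Origin on the vertical pivot axis at worktop height. Its x axis is the direction of the block's centre line (pivot to free end) at swing angle 0.
- moka: Aluminium moka pot standing on the left, about 86 mm across, 165 mm high. Origin at the centre of its underside. Leave alone.
- mug: White mug standing on the right, 80 mm across, 90 mm high. Origin at the centre of its underside. Leave alone.
- mill: Dark wooden pepper mill standing on the right, beyond the mug, 56 mm across, 130 mm high. Origin at the centre of its underside. Leave alone.
- marble (a point): Middle of the top of the inset marble slab (392 x 112 x 12 mm, 4 mm in from the wooden edges, its top 137 mm above the worktop), turning with the block; not to be touched. 150 mm from the pivot axis. Its x axis points from pivot to free end along the centre line, its z axis up.
- bumper_lead (a joint): On the side that leads as the angle grows: a soft bumper of black rubber, 300 mm long (40 to 340 mm from the pivot axis), 40 thick, 55 high (65 to 120 mm up), topped by a thin steel cap to 123 mm, inset 3 mm, not to be touched. Value: how far it is pressed in (m), 0 to 0.03; spring 25 N/m, hardly damped, so the block bounces off a hand at rest. Unpressed outer face 100 mm from the centre line.
- bumper_trail (a joint): On the trailing side: the same bumper, 40 to 340 mm from the pivot axis, outer face 100 mm from the centre line when unpressed, 65 to 120 mm up under its steel cap (to 123 mm). Value: how far it is pressed in (m), 0 to 0.03; spring 25 N/m. Over 12 N on the block or a bumper is a bump.

How it is judged (in metres and radians):
On the way:
1. the block stands still over the tray for 3 s, within 0.08 rad of centred, untouched (angle between the x axis of marble and the x axis of tray, either way round below 0.08 rad and velocity of joint block between -0.03 and 0.03 rad/s and contact force between block and the arm below 0.3 N and contact force between block and the fingers below 0.3 N), for 3 s.
At the end, for the whole second after the job is handed in: The block's centre line is within 0.08 rad of the tray's, it turns at less than 0.03 rad/s with nothing touching it, having stood so for 3 s, and moka pot, mug and mill are within 30 mm of where they were (angle between the x axis of marble and the x axis of tray, either way round below 0.08 rad and velocity of joint block between -0.03 and 0.03 rad/s and distance of each of moka, mug, mill from where it was at the start of the episode below 0.03 m).
It fails at once if the marble top or a bumper's steel cap is touched (contact force between any of marble_top, cap_lead, cap_trail and the fingers above 1 N or contact force between any of marble_top, cap_lead, cap_trail and the arm above 1 N).
It fails at once if the block is bumped or shoved with more than 12 N (contact force between block and the fingers above 12 N or contact force between block and the arm above 12 N).
It fails at once if the block runs against a stop (value of joint block above 1.57 rad or value of joint block below 0.02 rad).
It fails at once if the block races (0.7 rad/s or more either way) (velocity of joint block above 0.7 rad/s or velocity of joint block below -0.7 rad/s).
It fails at once if the moka pot, mug or mill is knocked away or over (distance of any of moka, mug, mill from where it was at the start of the episode above 0.03 m or angle between any of moka, mug, mill's own z axis and vertical above 0.5 rad).
It also fails if it takes over 38 s, if anything falls off the work surface, if the arm or the gripper's body presses on something with over 40 N, if the wrist force passes 120 N, or if a joint passes its speed limit or range.

## Robot

A 6-joint arm with a two-finger parallel gripper is mounted at the origin on the work surface. World frame = base frame: x ahead of the robot, y to its left, z up, the work surface at z = 0. Lengths are in mm, angles in rad, forces in N, time in s.
With the tool pointing down it reaches from about 275 to 825 mm from the base axis. Payload 4.9 kg.
Tool frame: the origin (TCP) lies midway between the tips of the shut fingers; the grasp point (between the pads) lies 19 mm behind it; z points along the fingers, y is the line along which they close (so a half turn about z gives the same grasp; the last joint's range is limited). The gripper opens to 85 mm and grips with 20 to 120 N. Pads are 22 mm wide; open, the fingers measure 114 mm over their backs; the gripper's body (76 mm by 85 mm) begins 54 mm behind the grasp point. The pads swing forward as they close: fully open they stand 13 mm farther back than shut.
Start: joints at [1.168, 0.326, -0.193, 1.052, 0, 1.437], TCP at [146.06, 530.269, 231.281] pointing down, gripper open.
Joint ranges: [-2.65, 2.65], [-0.97, 1.79], [-1.3, 1.35], [-1.93, 2.1], [-1.47, 1.37], [-3.14, 3.14]. Speed limits (rad/s): [2.57, 2.57, 3.14, 3.14, 3.14, 3.14].

## Interface

Orientations are given as [roll, pitch, yaw] about the fixed x, y, z axes, in that order (R = Rz(yaw) Ry(pitch) Rx(roll)).
In Python, from bench import robot gives the robot as it stands.
- The arm moves only by the tool apply_moves, never from a script. Its argument "increments" is a list of rows, each a list of 7 numbers: the turn, a rotation vector about the tool's x, y, z in degrees, then the shift along the tool's x, y, z in mm, then the finger opening in mm, from 0 to 85.4. In form: [[ax, ay, az, x, y, z, gripper], ...]. A call has 1 to 20 rows; each row shifts and turns the commanded pose from where the row before left it, along the tool's axes as they then stand; what a row does not reach is not made up. A row lasts 1/10 s, in which the tool goes at most 50 mm and 8.59 degrees, less where a joint would pass 70% of its speed; a pose out of reach is approached as far as the arm can. A call is refused whole if a number of a shift passes 50 or a number of a turn 8.59, either way. A call with a gripper value outside its range is refused whole. The fingers move at their own pace and stop on an object; "force" is the grip in N (left out, the last holds). Time passes only in rows, so rows that do not move let the fingers close. It gives the time, the measured TCP pose, the force, the opening and the grip force at its end, in the units of the state.
- robot.get_obs(): the state, without advancing time (a new reading comes with each control period).
- robot.camera(name): name is "side" or "top" or "wrist"; returns the picture (420x560x3 uint8, blue, green, red); there is no depth.
- robot.camera_info(name): a dict with "intrinsics" (3x3 intrinsics, pixels), "k1" (the pictures are not rectified: a ray, as slopes to the right and down, at radius r is drawn at 1 + k1 r^2 times it, then the intrinsics apply), "R" (3x3) and "t" (3): a world point X has camera coordinates R X + t. Camera axes: x right, y down, z forward; pixel columns grow to the right and rows downward; lengths in mm; the calibration is good to about 2 mm. A picture is of the moment at which its call begins: read the wrist's pose just before it. camera_info takes no time and is no camera call; for the wrist camera it gives the pose at the moment of the call.
- robot.sign_off(): hands the job in; it is judged then, once.
The state is a dict: "clock": time; "joint_positions": joint angles; "qvel": joint speeds; "joint_torque": joint torques, N m; "position": TCP position; "ee_rot": TCP orientation; "wrist_force": force on the tool from outside, world axes, zero at the start; "ft_torque": the same for the moment, N m; "opening": finger opening in mm; "grasp_force": force on a finger pad.
Only numpy, scipy, OpenCV 4.12 (cv2) and the standard library are available. Lean on these libraries where they do the work, as an engineer would, in place of code of your own. Each camera call takes 0.05 s, during which the arm holds its last target. There are 200 camera calls.

## Working session

There is one attempt and no reset: what is moved stays moved. The work goes in short steps, Python scripts to look and compute and a tool call to move; the robot and the scene stay as the last step left them, time stands still between calls to the robot, and variables do not carry over. Pictures are saved under pics/ and viewed, at most 10 in all, crops included, and the job is handed in when it is done.

Besides the shell and the picture viewer there is one more tool, called after ">>>" as name(argument=value, ...) on one line, values as JSON. apply_moves: Moves the arm, as the interface text tells. Its arguments: {"type":"object","properties":{"increments":{"type":"array"},"force":{"type":"number"}},"required":["increments"]}

```bash
mkdir -p pics && python3 - <<'E'
from bench import robot
import cv2,numpy as np
o=robot.get_obs();print({k:np.round(v,3) for k,v in o.items()})
for n in("top","side"):
    i=robot.camera_info(n);print(n,i)
    cv2.imwrite(f"pics/{n}0.png",robot.camera(n))
E
```

```text
{'clock': np.float64(0.0), 'joint_positions': array([ 1.168,  0.327, -0.194,  1.052,  0.   ,  1.437]), 'qvel': array([ 0.002,  0.001, -0.   ,  0.001,  0.   , -0.002]), 'joint_torque': array([ 1.0000e-03, -4.4339e+01,  2.6244e+01,  1.5000e-02,  0.0000e+00,
       -0.0000e+00]), 'position': array([145.827, 529.736, 230.531]), 'ee_rot': array([-3.14 , -0.   ,  2.873]), 'wrist_force': array([-1.625, -0.152, -0.005]), 'ft_torque': array([-0.072,  0.041, -0.005]), 'grasp_force': np.float64(0.0), 'opening': np.float64(85.222)}
top {'intrinsics': array([[519.14512847,   0.        , 277.81500863],
       [  0.        , 519.14512847, 223.26607424],
       [  0.        ,   0.        ,   1.        ]]), 'k1': -0.18125887635331972, 'R': array([[ 0.02057081, -0.9997327 ,  0.01055308],
       [-0.98701625, -0.02198868, -0.1591082 ],
       [ 0.15929772, -0.00714308, -0.98720475]]), 't': array([ -30.0402869 ,  537.74707627, 1635.06857342])}
side {'intrinsics': array([[392.10420829,   0.        , 275.85788718],
       [  0.        , 392.10420829, 210.56607452],
       [  0.        ,   0.        ,   1.        ]]), 'k1': -0.013918624481094714, 'R': array([[ 0.35351824, -0.93539061, -0.0083226 ],
       [-0.88644714, -0.33215295, -0.32231332],
       [ 0.29872448,  0.12132119, -0.94659646]]), 't': array([-217.22961513,  505.67475007, 1213.30898019])}
```

View pics/top0.png

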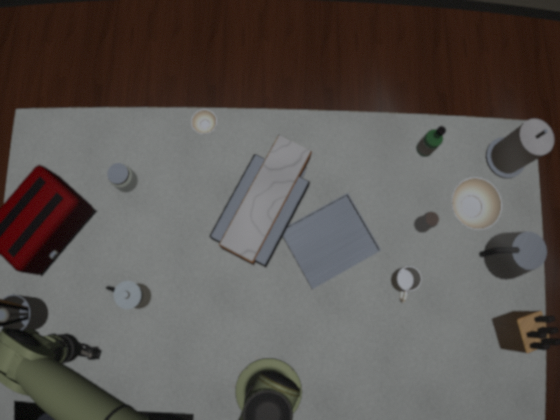

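View pics/side0.png

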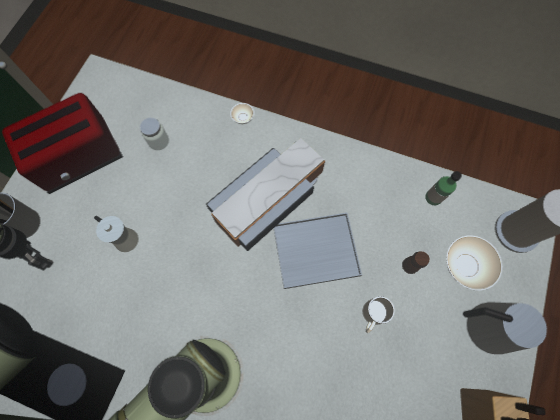

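The top view shows the block's pivot end at about (293,143) and its free end at about (240,255). The tray is around (331,241), moka (127,295), mug (405,280) and mill (427,220). The side view agrees with this. Next I'll enlarge both views to pick corner points.

```bash
python3 - <<'E'
import cv2
a=cv2.imread("pics/top0.png")[125:295,195:395];b=cv2.imread("pics/side0.png")[130:300,195:375]
for n,c in(("top",a),("side",b)):
    c=cv2.convertScaleAbs(c,alpha=1.3,beta=10)
    c=cv2.resize(c,None,fx=3.5,fy=3.5,interpolation=cv2.INTER_CUBIC);cv2.imwrite(f"pics/{n}0c.png",c);print(c.shape)
E
```

```text
(595, 700, 3)
(595, 630, 3)
```

View pics/top0c.png

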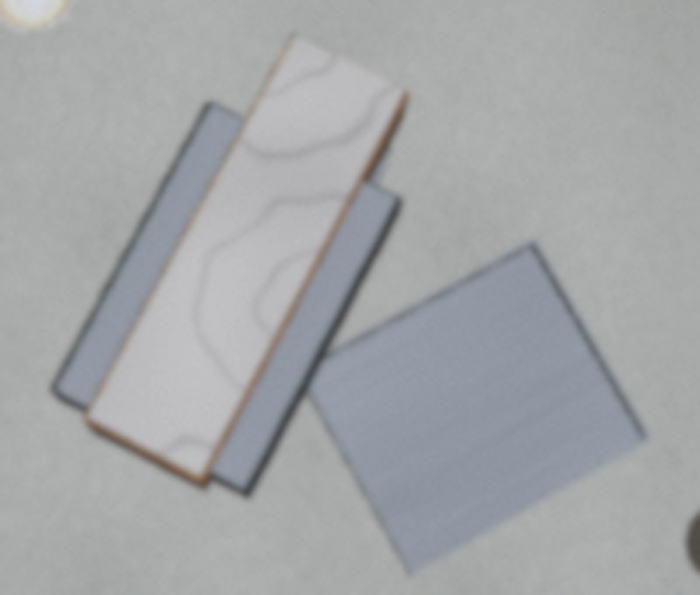

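View pics/side0c.png

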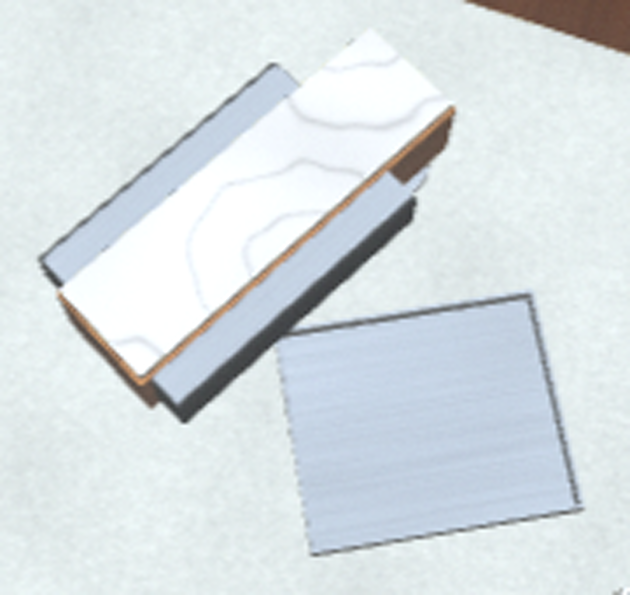

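The crops show marble corners and tray corners clearly in both views, so I'll triangulate them and then fit the pivot, block angle and tray angle.

```bash
cat > h.py <<'E'
import cv2,numpy as np
from bench import robot
I={n:robot.camera_info(n) for n in("top","side")}
def proj(n,P,i=None):
    i=i or I[n]
    return cv2.projectPoints(np.asarray(P,float).reshape(-1,3),cv2.Rodrigues(i["R"])[0],i["t"],i["intrinsics"],np.array([i["k1"],0,0,0]))[0][:,0]
def norm(n,uv):
    i=I[n];return cv2.undistortPoints(np.asarray(uv,float).reshape(-1,1,2),i["intrinsics"],np.array([i["k1"],0,0,0]))[:,0]
def tri(a,b):
    P=[np.c_[I[n]["R"],I[n]["t"]] for n in("top","side")]
    X=cv2.triangulatePoints(P[0],P[1],norm("top",a).T,norm("side",b).T);return (X[:3]/X[3]).T
def plane(n,uv,z):
    i=I[n];d=np.c_[norm(n,uv),np.ones(len(uv))]@i["R"];c=-i["R"].T@i["t"]
    return c+d*((z-c[2])/d[:,2])[:,None]
E
python3 - <<'E'
from h import *
from scipy.optimize import least_squares
f=lambda l,o:np.array(l)/3.5-0.36+np.array(o)
mt=f([(294,37),(404,95),(205,478),(90,418)],(195,125));ms=f([(372,29),(450,105),(145,375),(62,292)],(195,130))
tt=f([(533,243),(645,438),(410,573)],(195,125));ts=f([(530,294),(580,508),(313,553)],(195,130))
print(tri(mt,ms).round(),tri(tt,ts).round(),sep="\n")
oth=tri([(127,286),(404,271),(432,214)],[(108,223),(381,303),(422,258)]);print(oth.round())
print(plane("top",[(127,297),(405,279),(427,221)],90).round())
def rect(p,th,x0,x1,w,z):
    c,s=np.cos(th),np.sin(th)
    return np.array([[p[0]+x*c-y*s,p[1]+x*s+y*c,z] for x,y in((x0,-w),(x0,w),(x1,w),(x1,-w))])
def res(q):
    M=rect(q,q[2],-46,346,56,137);T=rect(q,q[3],180,400,130,22)[[1,2,3]]
    return np.r_[(proj("top",M)-mt).ravel(),(proj("side",M)-ms).ravel(),(proj("top",T)-tt[[0,1,2]]).ravel(),(proj("side",T)-ts).ravel()]
for th in(np.pi+.5,):
    r=least_squares(res,[600,0,th,np.pi-.5+1]);print(r.x,np.degrees(r.x[2:]),r.cost);print(r.fun.reshape(-1,2).round(1).tolist())
E
```

```text
[[ 810.  -16.  124.]
 [ 752. -115.  138.]
 [ 406.   53.  144.]
 [ 457.  156.  126.]]
[[ 649. -249.    8.]
 [ 466. -360.  -13.]
 [ 333. -135.   -1.]]
[[ 312.  431.  165.]
 [ 397. -446.   -5.]
 [ 584. -533.   22.]]
[[ 287.  448.   90.]
 [ 363. -421.   90.]
 [ 549. -496.   90.]]
[740.42126726 -46.23322518   2.6894705    3.66077397] [154.09530867 209.74689844] 10.179618346136062
[[0.4, -0.6], [0.8, -1.5], [-0.2, 0.3], [-0.1, 0.5], [-0.9, -0.8], [0.6, -0.8], [-1.1, 1.2], [-0.9, -0.0], [0.7, -1.0], [1.7, 1.1], [-0.2, 0.9], [0.4, -1.3], [0.4, 0.3], [-1.4, 0.1]]
```

>>> apply_moves(increments=[[0, 0, 8.38, 0, 0, 0, 0], [0, 0, 8.38, 0, 0, 0, 0], [0, 0, 8.38, 0, 0, 0, 0], [0, 0, 8.38, 0, 0, 0, 0], [0, 0, 8.38, 0, 0, 0, 0], [0, 0, 8.38, 0, 0, 0, 0], [0, 0, 8.38, 0, 0, 0, 0], [0, 0, 8.38, 0, 0, 0, 0], [0, 0, 8.38, 0, 0, 0, 0], [0, 0, 8.38, 0, 0, 0, 0], [0, 0, 8.38, 0, 0, 0, 0], [0, 0, 8.38, 0, 0, 0, 0], [0, 0, 0, -10, 42, 0, 0], [0, 0, 0, -10, 42, 0, 0], [0, 0, 0, -10, 42, 0, 0], [0, 0, 0, -10, 42, 0, 0], [0, 0, 0, -10, 42, 0, 0], [0, 0, 0, -10, 42, 0, 0], [0, 0, 0, -10, 42, 0, 0], [0, 0, 0, -10, 42, 0, 0]])

```text
clock: 2.1
position: [430.6, 309.7, 227.4]
ee_rot: [-3.13, 0.0, 1.138]
wrist_force: [0.6, 0.3, 0.8]
opening: 0.1
grasp_force: 0.0
```

>>> apply_moves(increments=[[0, 0, 0, -10, 42, 0, 0], [0, 0, 0, -10, 42, 0, 0], [0, 0, 0, -10, 42, 0, 0], [0, 0, 0, -10, 42, 0, 0], [0, 0, 0, 0, 0, 0, 0], [0, 0, 0, 0, 0, 0, 0]])

```text
clock: 2.7
position: [565.4, 203.6, 225.0]
ee_rot: [-3.129, 0.001, 1.136]
wrist_force: [0.7, 0.6, -0.7]
opening: 0.4
grasp_force: 0.0
```

>>> apply_moves(increments=[[0, 0, 0, 0, 0, 36, 0], [0, 0, 0, 0, 0, 36, 0], [0, 0, 0, 0, 0, 36, 0], [0, 0, 0, 0, 0, 33, 0], [0, 0, 0, 0, 0, 0, 0], [0, 0, 0, 0, 0, 0, 0]])

```text
clock: 3.3
position: [562.9, 205.9, 85.2]
ee_rot: [-3.13, 0.001, 1.14]
wrist_force: [0.5, 0.5, 0.6]
opening: 0.3
grasp_force: 0.0
```

```bash
cat >> h.py <<'E'
PV=np.array([740.4,-46.2]);TGT=3.661
def pts(th):
    c,s=np.cos(th),np.sin(th);L=[]
    for x0,x1,y0,y1,z in((-46,346,-56,56,137),(43,337,60,97,123),(43,337,-97,-60,123)):
        k=np.array([(x0,y0),(x1,y0),(x1,y1),(x0,y1),(x0,y0)],float)
        for a,b in zip(k[:-1],k[1:]):
            q=a+np.linspace(0,1,int(np.hypot(*(b-a))/4)+2)[:,None]*(b-a)
            L.append(np.c_[q@np.array([[c,s],[-s,c]])+PV,np.full(len(q),z)])
    return np.vstack(L)
GR=np.arange(2.5,4.1,.005);UV={n:[proj(n,pts(t)) for t in GR] for n in I}
def angle(n,im):
    e=cv2.Canny(cv2.GaussianBlur(im,(3,3),0),20,60)
    d=np.minimum(cv2.distanceTransform(255-e,cv2.DIST_L2,5),5)
    s=np.array([cv2.remap(d,u[:,:1].astype('f4'),u[:,1:].astype('f4'),1,borderValue=5).mean() for u in UV[n]])
    j=s.argmin();p=np.polyfit(GR[max(j-4,0):j+5],s[max(j-4,0):j+5],2)
    return np.round([-p[1]/2/p[0],s[j]],4)
def look(k=1,gap=0):
    for _ in range(k):
        t=robot.get_obs()["clock"];A=[];
        for n in("top","side"):A.append(angle(n,robot.camera(n)).tolist())
        print(round(float(t),2),A)
E
python3 - <<'E'
from h import *
for n in I:print(angle(n,cv2.imread(f"pics/{n}0.png")))
look(1)
o=robot.get_obs();print(o["clock"],o["position"],o["ee_rot"])
cv2.imwrite("pics/top1.png",robot.camera("side"))
E
```

```text
[2.6906 0.6397]
[2.6784 0.3349]
3.3 [[2.6891, 0.6425], [2.6784, 0.3332]]
3.4 [565.10537236 205.93509161  87.06212977] [-3.13322404e+00 -1.82002796e-03  1.13915459e+00]
```

View pics/top1.png

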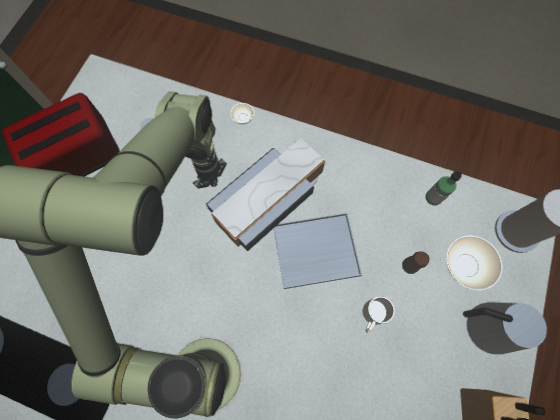

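The fingers stand clear of the trailing bumper, with a gap of about 35 mm at (207,183) in the side view. The tracker agrees with the fit. I'll push gently now.

>>> apply_moves(increments=[[0, 0, 0, -7, 0, 1, 0], [0, 0, 0, -7, 0, 1, 0], [0, 0, 0, -6, 0, 1, 0], [0, 0, 0, -2.6, 0, 0, 0], [0, 0, 0, -2.6, 0, 0, 0], [0, 0, 0, -2.6, 0, 0, 0], [0, 0, 0, -2.6, 0, 0, 0], [0, 0, 0, -2.6, 0, 0, 0], [0, 0, 0, -2.6, 0, 0, 0], [0, 0, 0, -2.6, 0, 0, 0], [0, 0, 0, -2.6, 0, 0, 0], [0, 0, 0, -2.6, 0, 0, 0], [0, 0, 0, -2.6, 0, 0, 0], [0, 0, 0, -2.6, 0, 0, 0]])

```text
clock: 4.85
position: [543.6, 160.8, 81.9]
ee_rot: [-3.131, 0.0, 1.138]
wrist_force: [0.2, -0.4, -0.8]
opening: -0.2
grasp_force: 0.1
```

```bash
python3 -c "
from h import *
look(2);o=robot.get_obs();print(o['position'],o['wrist_force'])"
```

```text
4.85 [[2.713, 0.9958], [2.7051, 0.4451]]
4.95 [[2.7211, 0.8377], [2.7157, 0.3784]]
[543.71854135 160.85578596  81.93525693] [ 0.52712995 -0.96548698  0.1590033 ]
```

>>> apply_moves(increments=[[0, 0, 0, -2.8, 0, 0, 0], [0, 0, 0, -2.8, 0, 0, 0], [0, 0, 0, -2.8, 0, 0, 0], [0, 0, 0, -2.8, 0, 0, 0], [0, 0, 0, -2.8, 0, 0, 0], [0, 0, 0, -2.8, 0, 0, 0], [0, 0, 0, -2.8, 0, 0, 0], [0, 0, 0, -2, 0, 0, 0]])

```text
clock: 5.85
position: [534.5, 141.1, 81.9]
ee_rot: [-3.131, 0.0, 1.138]
wrist_force: [0.1, -0.0, -0.2]
opening: -0.3
grasp_force: 0.0
```

```bash
python3 -c "
from h import *
look(3);o=robot.get_obs();print(o['position'],o['wrist_force'])"
```

```text
5.85 [[2.8398, 0.7952], [2.8353, 0.3688]]
5.95 [[2.8518, 0.7752], [2.8493, 0.3928]]
6.05 [[2.8654, 0.7761], [2.8614, 0.3898]]
[534.65841971 141.36391396  81.89340499] [ 0.21025066 -0.69092864  1.13729558]
```

>>> apply_moves(increments=[[0, 0, 0, 10, 0, 0, 0], [0, 0, 0, 0, 0, -40, 0], [0, 0, 0, 0, 0, -40, 0], [0, 0, 0, 0, 0, -40, 0], [0, 0, 0, 0, 0, 0, 0], [0, 0, 0, -38, 23, 0, 0], [0, 0, 0, -38, 23, 0, 0], [0, 0, 0, -38, 23, 0, 0], [0, 0, 0, -38, 23, 0, 0], [0, 0, 0, -38, 23, 0, 0], [0, 0, 0, -38, 23, 0, 0], [0, 0, 0, -38, 23, 0, 0], [0, 0, 0, -38, 23, 0, 0], [0, 0, 0, -38, 23, 0, 0], [0, 0, 0, -38, 23, 0, 0]])

```text
clock: 7.65
position: [589.9, -292.8, 198.8]
ee_rot: [-3.131, -0.0, 1.138]
wrist_force: [0.3, -0.7, -0.7]
opening: -0.1
grasp_force: 0.0
```

>>> apply_moves(increments=[[0, 0, -8.5, 0, 0, 0, 0], [0, 0, -8.5, 0, 0, 0, 0], [0, 0, -8.5, 0, 0, 0, 0], [0, 0, -8.5, 0, 0, 0, 0], [0, 0, -8.5, 0, 0, 0, 0], [0, 0, -8.5, 0, 0, 0, 0], [0, 0, -3.5, 0, 0, 0, 0], [0, 0, 0, 0, 0, 0, 0]])

```text
clock: 8.45
position: [589.8, -291.0, 198.7]
ee_rot: [-3.135, -0.009, 2.09]
wrist_force: [-0.8, 0.8, 0.4]
opening: 0.0
grasp_force: 0.0
```

```bash
python3 -c "
from h import *
look(2);o=robot.get_obs();print(o['position'],o['ee_rot'])"
```

```text
8.45 [[3.1073, 1.3016], [3.0985, 2.7246]]
8.55 [[3.1182, 1.3726], [3.1935, 2.7239]]
[ 589.60506317 -291.32059872  199.12771002] [-3.13518314 -0.00898664  2.08870181]
```

>>> apply_moves(increments=[[0, 0, 0, 0, 0, 30, 0], [0, 0, 0, 0, 0, 30, 0], [0, 0, 0, 0, 0, 30, 0], [0, 0, 0, 0, 0, 26, 0], [0, 0, 0, 0, 0, 0, 0], [0, 0, 0, 0, 0, 0, 0], [0, 0, 0, 0, 0, 0, 0], [0, 0, 0, 0, 0, 0, 0], [0, 0, 0, 0, 0, 0, 0], [0, 0, 0, 0, 0, 0, 0], [0, 0, 0, 0, 0, 0, 0], [0, 0, 0, 0, 0, 0, 0], [0, 0, 0, 0, 0, 0, 0]])

```text
clock: 9.95
position: [588.3, -291.0, 83.4]
ee_rot: [-3.135, -0.009, 2.089]
wrist_force: [0.9, 0.3, 0.5]
opening: 0.1
grasp_force: 0.0
```

```bash
python3 -c "
from h import *
look(2);o=robot.get_obs();print(o['position'],o['ee_rot']);cv2.imwrite('pics/t2.png',robot.camera('top'))"
```

```text
9.95 [[3.2422, 1.6911], [3.3199, 2.6217]]
10.05 [[3.2487, 1.7946], [3.3183, 2.6772]]
[ 588.29826531 -291.02340561   83.39637546] [-3.13525845 -0.00877852  2.08936666]
```

View pics/t2.png

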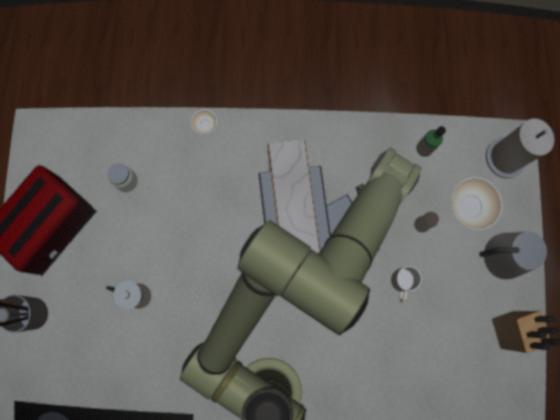

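The block is swinging freely at about 3.25 rad in the world frame. Its pivot end is visible at (288,145), and the arm hides the free end. The arm is clear of the mug (405,280) and the mill (427,220).

>>> apply_moves(increments=[[0, 0, 0, 0, 0, 0, 0], [0, 0, 0, 0, 0, 0, 0], [0, 0, 0, 0, 0, 0, 0], [0, 0, 0, 0, 0, 0, 0], [0, 0, 0, 0, 0, 0, 0], [0, 0, 0, 0, 0, 0, 0], [0, 0, 0, 0, 0, 0, 0], [0, 0, 0, 0, 0, 0, 0], [0, 0, 0, 0, 0, 0, 0], [0, 0, 0, 0, 0, 0, 0], [0, 0, 0, 0, 0, 0, 0], [0, 0, 0, 0, 0, 0, 0], [0, 0, 0, 0, 0, 0, 0]])

```text
clock: 11.5
position: [588.3, -291.0, 83.4]
ee_rot: [-3.135, -0.009, 2.089]
wrist_force: [0.3, 0.3, 1.0]
opening: -0.2
grasp_force: 0.0
```

```bash
python3 -c "
from h import *
look(2)"
```

```text
11.5 [[3.3534, 1.6712], [3.4217, 2.3839]]
11.6 [[3.3596, 1.8869], [3.4216, 2.3666]]
```

>>> apply_moves(increments=[[0, 0, 0, 0, 0, -39, 0], [0, 0, 0, 0, 0, -39, 0], [0, 0, 0, 0, 0, -39, 0], [0, 0, 0, 0, 0, 0, 0], [0, 0, 0, 37, 4.5, 0, 0], [0, 0, 0, 37, 4.5, 0, 0], [0, 0, 0, 37, 4.5, 0, 0], [0, 0, 0, 37, 4.5, 0, 0], [0, 0, 0, 37, 4.5, 0, 0], [0, 0, 0, 37, 4.5, 0, 0], [0, 0, 0, 37, 4.5, 0, 0], [0, 0, 0, 37, 4.5, 0, 0], [0, 0, 0, 37, 4.5, 0, 0], [0, 0, 0, 0, 0, 0, 0]])

```text
clock: 13.1
position: [457.0, 21.0, 202.7]
ee_rot: [-3.134, -0.011, 2.094]
wrist_force: [0.9, 0.2, -0.1]
opening: 0.3
grasp_force: 0.0
```

```bash
python3 -c "
from h import *
look(2);o=robot.get_obs();print(o['position'],o['ee_rot']);cv2.imwrite('pics/t3.png',np.hstack([cv2.resize(robot.camera(n),(400,300)) for n in ('top','side')]))"
```

```text
13.1 [[3.4566, 0.8814], [3.4646, 0.5536]]
13.2 [[3.4595, 0.9744], [3.4666, 0.556]]
[460.15211981  17.07030487 203.05980859] [-3.13555125 -0.0080205   2.08871713]
```

View pics/t3.png

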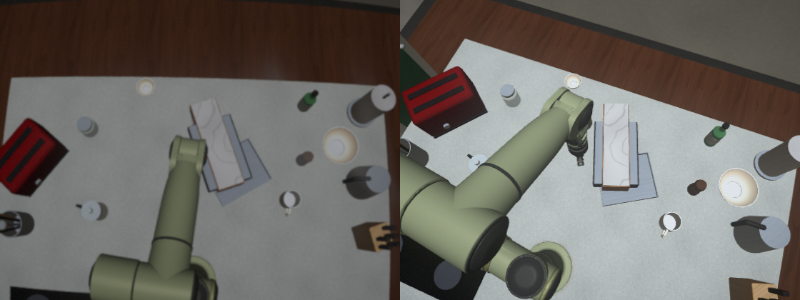

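In both views the block is moving freely and now overlaps the tray. The hand hovers clear of it on the trailing side.

>>> apply_moves(increments=[[0, 0, 0, 0, 0, 0, 0], [0, 0, 0, 0, 0, 0, 0], [0, 0, 0, 0, 0, 0, 0], [0, 0, 0, 0, 0, 0, 0], [0, 0, 0, 0, 0, 0, 0], [0, 0, 0, 0, 0, 0, 0], [0, 0, 0, 0, 0, 0, 0], [0, 0, 0, 0, 0, 0, 0], [0, 0, 0, 0, 0, 0, 0], [0, 0, 0, 0, 0, 0, 0], [0, 0, 0, 0, 0, 0, 0], [0, 0, 0, 0, 0, 0, 0], [0, 0, 0, 0, 0, 0, 0], [0, 0, 0, 0, 0, 0, 0], [0, 0, 0, 0, 0, 0, 0]])

```text
clock: 14.9
position: [459.6, 17.7, 203.1]
ee_rot: [-3.135, -0.009, 2.089]
wrist_force: [0.3, 0.1, -0.3]
opening: 0.1
grasp_force: 0.0
```

```bash
python3 -c "
from h import *
look(2)"
```

```text
14.9 [[3.5295, 0.764], [3.5325, 0.5287]]
15.0 [[3.5361, 0.7352], [3.536, 0.5244]]
```

>>> apply_moves(increments=[[0, 0, 0, 0, 0, 30, 0], [0, 0, 0, 0, 0, 30, 0], [0, 0, 0, 0, 0, 30, 0], [0, 0, 0, 0, 0, 30, 0], [0, 0, 0, 0, 0, 0, 0], [0, 0, 0, -5, 0, 0, 0], [0, 0, 0, -5, 0, 0, 0], [0, 0, 0, -5, 0, 0, 0], [0, 0, 0, -5, 0, 0, 0], [0, 0, 0, -5, 0, 0, 0], [0, 0, 0, -5, 0, 0, 0], [0, 0, 0, -5, 0, 0, 0], [0, 0, 0, -5, 0, 0, 0], [0, 0, 0, -3, 0, 0, 0], [0, 0, 0, 0, 0, 0, 0]])

```text
clock: 16.6
position: [480.0, -19.5, 82.7]
ee_rot: [-3.135, -0.009, 2.089]
wrist_force: [0.2, 0.3, -0.6]
opening: 0.1
grasp_force: 0.0
```

```bash
python3 -c "
from h import *
look(3);o=robot.get_obs();p=o['position'];print(p,o['clock'])
for th in (3.57,3.58,3.59):
  print(th,(p[:2]-PV)@[np.sin(th),-np.cos(th)]-111,(p[:2]-PV)@[np.cos(th),np.sin(th)])"
```

```text
16.6 [[3.5802, 0.8418], [3.5744, 0.7413]]
16.7 [[3.5799, 0.9658], [3.5751, 0.6857]]
16.8 [[3.584, 0.8414], [3.578, 0.6939]]
[479.55061753 -18.88864376  82.69582881] 16.9
3.57 22.205919196283247 225.93028483890262
3.58 24.458524149355583 224.58695142771063
3.59 26.69758336289462 223.22115950853112
```

>>> apply_moves(increments=[[0, 0, 0, -3, 0, 0, 0], [0, 0, 0, -3, 0, 0, 0], [0, 0, 0, -3, 0, 0, 0], [0, 0, 0, -3, 0, 0, 0], [0, 0, 0, -3, 0, 0, 0], [0, 0, 0, -2, 0, 0, 0], [0, 0, 0, -0.4, 0, 0, 0], [0, 0, 0, -0.4, 0, 0, 0], [0, 0, 0, -0.4, 0, 0, 0], [0, 0, 0, -0.4, 0, 0, 0], [0, 0, 0, -0.4, 0, 0, 0], [0, 0, 0, -0.4, 0, 0, 0], [0, 0, 0, -0.4, 0, 0, 0], [0, 0, 0, -0.4, 0, 0, 0], [0, 0, 0, -0.4, 0, 0, 0], [0, 0, 0, -0.4, 0, 0, 0], [0, 0, 0, -0.4, 0, 0, 0]])

```text
clock: 18.6
position: [490.3, -37.7, 82.5]
ee_rot: [-3.135, -0.009, 2.089]
wrist_force: [-0.8, 0.1, 0.1]
opening: 0.2
grasp_force: 0.0
```

```bash
cat >> h.py <<'E'
def gap(th):
    o=robot.get_obs();p=o['position'];print(o['clock'],p,'gap',(p[:2]-PV)@[np.sin(th),-np.cos(th)]-111)
E
python3 -c "
from h import *
look(2);gap(3.6)"
```

```text
18.6 [[3.5937, 0.967], [3.589, 0.7949]]
18.7 [[3.5953, 0.9865], [3.5892, 0.8417]]
18.8 [490.32661906 -37.66364177  82.51421101] gap 7.317634475149859
```

>>> apply_moves(increments=[[0, 0, 0, -0.4, 0, 0, 0], [0, 0, 0, -0.4, 0, 0, 0], [0, 0, 0, -0.4, 0, 0, 0], [0, 0, 0, -0.4, 0, 0, 0], [0, 0, 0, -0.4, 0, 0, 0], [0, 0, 0, -0.4, 0, 0, 0], [0, 0, 0, -0.4, 0, 0, 0], [0, 0, 0, -0.4, 0, 0, 0], [0, 0, 0, -0.4, 0, 0, 0], [0, 0, 0, -0.4, 0, 0, 0], [0, 0, 0, -0.4, 0, 0, 0], [0, 0, 0, -0.4, 0, 0, 0], [0, 0, 0, -0.4, 0, 0, 0], [0, 0, 0, -0.4, 0, 0, 0], [0, 0, 0, -0.4, 0, 0, 0], [0, 0, 0, -0.4, 0, 0, 0]])

```text
clock: 20.4
position: [493.5, -43.3, 82.5]
ee_rot: [-3.135, -0.009, 2.089]
wrist_force: [0.4, 0.5, -0.6]
opening: -0.1
grasp_force: 0.0
```

```bash
python3 -c "
from h import *
look(2);gap(3.595)"
```

```text
20.4 [[3.5972, 0.9661], [3.5901, 0.7345]]
20.5 [[3.5981, 0.9775], [3.5897, 0.7446]]
20.6 [493.51308157 -43.25423321  82.47893185] gap -0.20771613666876476
```

>>> apply_moves(increments=[[0, 0, 0, -0.45, 0, 0, 0], [0, 0, 0, -0.45, 0, 0, 0], [0, 0, 0, -0.45, 0, 0, 0], [0, 0, 0, -0.45, 0, 0, 0], [0, 0, 0, -0.45, 0, 0, 0], [0, 0, 0, -0.45, 0, 0, 0], [0, 0, 0, -0.45, 0, 0, 0], [0, 0, 0, -0.45, 0, 0, 0], [0, 0, 0, -0.45, 0, 0, 0], [0, 0, 0, -0.45, 0, 0, 0], [0, 0, 0, -0.45, 0, 0, 0], [0, 0, 0, -0.45, 0, 0, 0], [0, 0, 0, -0.45, 0, 0, 0], [0, 0, 0, -0.45, 0, 0, 0]])

```text
clock: 22.0
position: [496.7, -48.8, 82.4]
ee_rot: [-3.135, -0.009, 2.089]
wrist_force: [0.8, -0.2, 0.1]
opening: 0.2
grasp_force: 0.0
```

```bash
python3 -c "
from h import *
look(2);gap(3.60)"
```

```text
22.0 [[3.6208, 1.042], [3.6142, 0.7554]]
22.1 [[3.623, 1.0384], [3.6192, 0.8197]]
22.2 [496.61291806 -48.73030908  82.41587079] gap -5.388308396039278
```

>>> apply_moves(increments=[[0, 0, 0, 6, 0, 0, 0], [0, 0, 0, 15, 0, 0, 0], [0, 0, 0, 25, 0, 0, 0], [0, 0, 0, 30, 0, 0, 0], [0, 0, 0, 0, 0, -30, 0], [0, 0, 0, 0, 0, -35, 0], [0, 0, 0, 0, 0, -35, 0], [0, 0, 0, 0, 0, 0, 0], [0, 0, 0, 0, 0, 0, 0], [0, 0, 0, 0, 0, 0, 0], [0, 0, 0, 0, 0, 0, 0], [0, 0, 0, 0, 0, 0, 0], [0, 0, 0, 0, 0, 0, 0], [0, 0, 0, 0, 0, 0, 0], [0, 0, 0, 0, 0, 0, 0], [0, 0, 0, 0, 0, 0, 0], [0, 0, 0, 0, 0, 0, 0]])

```text
clock: 23.9
position: [460.0, 16.8, 183.1]
ee_rot: [-3.135, -0.009, 2.089]
wrist_force: [-0.3, 0.6, -0.5]
opening: 0.1
grasp_force: 0.0
```

```bash
python3 -c "
from h import *
look(2);gap(3.65)"
```

```text
23.9 [[3.6691, 0.6127], [3.6703, 0.563]]
24.0 [[3.6699, 0.6146], [3.6725, 0.5775]]
24.1 [459.95984193  16.86832026 183.10731722] gap 80.60602042125979
```

>>> apply_moves(increments=[[0, 0, 0, 0, 0, 0, 0], [0, 0, 0, 0, 0, 0, 0], [0, 0, 0, 0, 0, 0, 0], [0, 0, 0, 0, 0, 0, 0], [0, 0, 0, 0, 0, 0, 0], [0, 0, 0, 0, 0, 0, 0], [0, 0, 0, 0, 0, 0, 0], [0, 0, 0, 0, 0, 0, 0], [0, 0, 0, 0, 0, 0, 0], [0, 0, 0, 0, 0, 0, 0], [0, 0, 0, 0, 0, 0, 0], [0, 0, 0, 0, 0, 0, 0], [0, 0, 0, 0, 0, 0, 0], [0, 0, 0, 0, 0, 0, 0], [0, 0, 0, 0, 0, 0, 0], [0, 0, 0, 0, 0, 0, 0], [0, 0, 0, 0, 0, 0, 0], [0, 0, 0, 0, 0, 0, 0], [0, 0, 0, 0, 0, 0, 0], [0, 0, 0, 0, 0, 0, 0]])

```text
clock: 26.1
position: [460.0, 16.9, 183.1]
ee_rot: [-3.135, -0.009, 2.089]
wrist_force: [0.3, 0.6, -1.2]
opening: -0.0
grasp_force: 0.0
```

```bash
python3 -c "
from h import *
look(2)
for n in I:
  c=robot.camera(n);c=c[110:300,195:375];cv2.imwrite(f'pics/e_{n}.png',cv2.resize(c,None,fx=2.2,fy=2.2,interpolation=2))
cv2.imwrite('pics/e.png',np.hstack([cv2.imread(f'pics/e_{n}.png') for n in I]))"
```

```text
26.1 [[3.6941, 0.5828], [3.6949, 0.5785]]
26.2 [[3.6944, 0.5928], [3.6953, 0.5783]]
```

View pics/e.png

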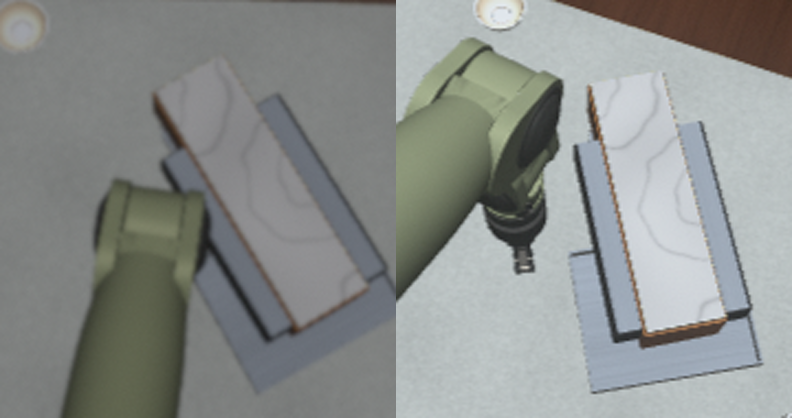

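>>> apply_moves(increments=[[0, 0, 0, 0, 0, 0, 0], [0, 0, 0, 0, 0, 0, 0], [0, 0, 0, 0, 0, 0, 0], [0, 0, 0, 0, 0, 0, 0], [0, 0, 0, 0, 0, 0, 0], [0, 0, 0, 0, 0, 0, 0], [0, 0, 0, 0, 0, 0, 0], [0, 0, 0, 0, 0, 0, 0], [0, 0, 0, 0, 0, 0, 0], [0, 0, 0, 0, 0, 0, 0], [0, 0, 0, 0, 0, 0, 0], [0, 0, 0, 0, 0, 0, 0], [0, 0, 0, 0, 0, 0, 0], [0, 0, 0, 0, 0, 0, 0], [0, 0, 0, 0, 0, 0, 0], [0, 0, 0, 0, 0, 0, 0], [0, 0, 0, 0, 0, 0, 0], [0, 0, 0, 0, 0, 0, 0], [0, 0, 0, 0, 0, 0, 0], [0, 0, 0, 0, 0, 0, 0]])

```text
clock: 28.4
position: [459.9, 16.8, 183.1]
ee_rot: [-3.135, -0.009, 2.089]
wrist_force: [0.1, 0.4, 0.8]
opening: 0.2
grasp_force: 0.0
```

```bash
python3 -c "
from h import *
look(2)
S=[np.array(p)/2.2+[195-180,110] for p in [(571,253),(593,392),(762,363)]]
f=lambda u:np.array(u)/3.5-.36
P=plane('side',S,22);print(P.round())
T=plane('top',[f((533,243))+[195,125],f((645,438))+[195,125],f((410,573))+[195,125]],22);print(T.round())
Q=plane('side',[f((530,294))+[195,130],f((580,508))+[195,130],f((313,553))+[195,130]],22);print(Q.round())
a=lambda v:np.arctan2(v[1],v[0])%(2*np.pi)
print(a(P[1]-P[0]),a(P[1]-P[2])+np.pi/2,[ (a(X[1]-X[0]),a(X[2]-X[1])+np.pi/2) for X in (T,Q)])
print([a(((X[0]+X[2])/2)[:2]-PV) for X in (T,Q,P)])
"
```

```text
28.4 [[3.6937, 0.5748], [3.6951, 0.5771]]
28.5 [[3.6939, 0.5891], [3.6951, 0.5857]]
[[ 519.  -32.   22.]
 [ 330. -138.   22.]
 [ 458. -359.   22.]]
[[ 645. -246.   22.]
 [ 461. -352.   22.]
 [ 332. -133.   22.]]
[[ 644. -249.   22.]
 [ 458. -356.   22.]
 [ 331. -136.   22.]]
3.654470113440161 3.669413269308544 [(np.float64(3.6632105776133503), np.float64(3.674303724057406)), (np.float64(3.6657966039887224), np.float64(3.6665545475082504))]
[np.float64(3.6580649797044154), np.float64(3.664850162147581), np.float64(3.6764538323744773)]
```

The block is at rest at 3.695 rad and the tray measures 3.66–3.67 rad, so it is about 0.03 rad off centre, inside the 0.08 limit.

```bash
python3 -c "
from bench import robot
print(robot.sign_off())"
```

```text
the job is handed in; nothing more can be done
None
```

The job is handed in: the block lies at rest and untouched over the tray, about 0.03 rad off centre (limit 0.08), and the arm kept clear of the moka pot, mug and mill.

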